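# Drive the seized pin out of the link

## Task

Take the long drift with the blue grip out of the rack, feel for the bore of the aluminium link, and with the drift push the seized brass pin down through the bore until it drops out of the far side into the black tray below. Then draw the drift out and stand it back upright in its rack hole, fully home, and let go. Press with care, never harder than 60 N on the link or the pin, do not touch the pin with the gripper, and leave the red-gripped drift, the wrench and the grease jar where they are.

Things in the scene. Friction and masses are not known exactly. Their poses are not given: they have to be found in the camera images.
- fixture: Drive-out fixture fixed to the bench: two steel rails along its x axis (tops 65 mm above the bench, 44 mm apart in the clear) on blue end blocks, over a black open catch tray (170 x 110 mm, walls 30 mm high, spanning x -55 to +115 mm, y -55 to +55 mm from the origin). Origin on the bench; z up; x points along the rails towards the link's narrow arm.
- seat (a point): Zero mark, at the height of the link's top face (109 mm above the bench). The aluminium link (block 70 x 70 x 44 mm, clamped on the rails, does not move) was set by eye: the axis of its vertical 25 mm through bore (1 mm chamfer) lies unmeasured, 10 to 40 mm from this mark along the fixture's +x, 0 mm sideways. Brass pin in it: 22 mm wide, 20 long, top 9.5 mm below the face; takes 8 to 20 N.
- drift: Long drift, about 220 g: blue grip 28 mm wide, from 6 to 60 mm above the origin; below it a steel flange 40 mm wide, 6 mm thick; below that a round nose 20 mm wide, 60 mm long. Origin on the axis at the flange's underside, z up along the axis. Stands in one of the rack's holes, flange on the rack's top (70 mm above the bench), nose down. Round: any yaw of grasp will do.
- drift_tip (a point): Centre of the flat end of the long drift's nose, 60 mm below the drift's origin along its axis.
- short_drift: Bystander: a drift with a red grip, of the same shape above the rack but with a nose only 22 mm long, too short for this job. Stands in the other rack hole. Origin at the flange's underside.
- rack: Wooden rack block fixed to the bench, 70 x 150 x 70 mm (x, y, z), with two vertical 24 mm through holes 80 mm apart along its y axis. Origin on the bench under its centre.
- rack_hole0 (a point): Centre of the mouth of the rack hole on the rack's -y side, in the top face.
- rack_hole1 (a point): Centre of the mouth of the rack hole on the rack's +y side, in the top face.
- grease: Bystander: grease jar, 56 mm in diameter, 80 mm high, yellow cap. Origin at the centre of its underside.
- wrench: Bystander: steel wrench 150 mm long, lying on the bench along its x axis.
Things that resemble listed ones, but are neither listed nor needed, are in the scene too. Leave any green look-alike of the drift alone. Several things look just like the fixture: the one meant starts farthest to the robot's right.

How it is judged:
By the outcome, as a careful person would: the job done as asked, in the order asked, and still so for the second after the job is handed in, with the robot touching nothing.
It also fails if it takes over 72 s, if anything falls off the work surface, if the arm or the gripper's body presses on something with over 40 N, if the wrist force passes 120 N, or if a joint passes its speed limit or range.

## Robot

A 6-joint arm with a two-finger parallel gripper is mounted at the origin on the work surface. World frame = base frame: x ahead of the robot, y to its left, z up, the work surface at z = 0. Lengths are in mm, angles in rad, forces in N, time in s.
With the tool pointing down it reaches from about 350 to 875 mm from the base axis. Payload 4.2 kg.
Tool frame: the origin (TCP) lies at the very end of the fingers, on their centre line; the grasp point (between the pads) lies 19 mm behind it; z points along the fingers, y is the direction in which the jaws open and shut (so a half turn about z gives the same grasp; the last joint's range is limited). The gripper opens to 85 mm and grips with 20 to 120 N. Pads are 22 mm wide; open, the fingers measure 114 mm over their backs; the gripper's body (76 mm by 85 mm) begins 54 mm behind the grasp point. The pads swing forward as they close: fully open they stand 13 mm farther back than shut.
Start: joints at [-0.892, 0.385, 0.008, 0, -1.194, -0.259], TCP at [254.749, -570.703, 231.312] pointing down, gripper open.
Joint ranges: [-3.14, 3.14], [-1.21, 2.06], [-1.07, 1.41], [-3.16, 2.05], [-2.99, -0.16], [-3.1, 3.1]. Speed limits (rad/s): [2.79, 2.79, 3.14, 3.14, 3.14, 3.14].

## Interface

Orientations are given as a unit quaternion [x, y, z, w].
In Python, from bench import read_state, get_image, camera_params, job_done gives the robot as it stands.
- The arm moves only by the tool send_rows, never from a script. Its arguments are lists of equal length, an entry for each row: "translation": the shift along the tool's x, y, z in m, a list of three; "yaw": the turn about the tool's z in degrees; "fingers": the closure in counts, from 0 (fully open) to 255 (shut). A call has 1 to 12 rows; each row is the pose to reach, as a shift and turn from the pose measured when the call began, along the tool's axes at that moment; what a row does not reach only later rows make up. A row lasts 1/10 s, in which the tool goes at most 50 mm and 8.59 degrees, less where a joint would pass 70% of its speed; a pose out of reach is approached as far as the arm can. A call with a gripper value outside its range is refused whole. The fingers move at their own pace and stop on an object; the grip force is fixed at half the most. Time passes only in rows, so rows that repeat a pose let the fingers close. It gives the time, the measured TCP pose, the force and the opening at its end, in the units of the state.
- read_state(): the state, without advancing time (a new reading comes with each control period).
- get_image(name): name is "scene" or "top"; returns the picture (400x640x3 uint8, blue, green, red); there is no depth.
- camera_params(name): a dict with "mtx" (3x3 intrinsics, pixels), "rvec" (rotation vector, rad) and "tvec" (3), from world to camera coordinates, as OpenCV has them. Camera axes: x right, y down, z forward; pixel columns grow to the right and rows downward; lengths in mm; the calibration is good to about 2 mm. A picture is of the moment at which its call begins. camera_params takes no time and is no camera call.
- job_done(): hands the job in, once; it reports no verdict.
The state is a dict: "clock": time; "joints": joint angles; "joint_vel": joint speeds; "joint_efforts": joint torques, N m; "position": TCP position; "ee_rot": TCP orientation; "contact_force": force on the tool from outside, world axes, zero at the start; "wrist_torque": the same for the moment, N m; "gripper_width": finger opening in mm.
Only numpy, scipy, OpenCV 4.12 (cv2) and the standard library are available. Lean on these libraries where they do the work, as an engineer would, in place of code of your own. Each camera call takes 0.05 s, during which the arm holds its last target.

## Working session

There is one attempt and no reset: what is moved stays moved. The work goes in short steps, Python scripts to look and compute and a tool call to move; the robot and the scene stay as the last step left them, time stands still between calls to the robot, and variables do not carry over. Pictures are saved under pics/ and viewed, and the job is handed in when it is done.

Besides the shell and the picture viewer there is one more tool, called as name(argument=value, ...), one argument or row to a line, values as JSON. send_rows: Moves the arm, as the interface text tells. Its arguments: {"type":"object","properties":{"translation":{"type":"array","items":{"type":"array","items":{"type":"number"}}},"yaw":{"type":"array","items":{"type":"number"}},"fingers":{"type":"array","items":{"type":"number"}}},"required":["translation","yaw","fingers"]}

```bash
mkdir -p pics; ls; python3 - <<'E'
from bench import *
import cv2
for n in("scene","top"):
    cv2.imwrite(f"pics/{n}0.png",get_image(n)); print(n,camera_params(n))
print(read_state())
E
```

```text
pics
scene {'mtx': array([[469.57744978,   0.        , 322.24051252],
       [  0.        , 469.57744978, 196.43026373],
       [  0.        ,   0.        ,   1.        ]]), 'rvec': array([ 1.96080353,  1.06966492, -0.5643781 ]), 'tvec': array([-282.25668189, -161.44294359, 1690.98544563])}
top {'mtx': array([[398.27174891,   0.        , 320.28933473],
       [  0.        , 398.27174891, 200.92082432],
       [  0.        ,   0.        ,   1.        ]]), 'rvec': array([ 2.14116771, -2.20862617,  0.0458062 ]), 'tvec': array([  16.23438433,  538.20870379, 1062.82969822])}
{'clock': 0.1, 'joints': array([-8.92391544e-01,  3.85477534e-01,  6.75747963e-03, -4.22459721e-04,
       -1.19399342e+00, -2.58616541e-01]), 'joint_vel': array([ 0.00012482, -0.00219944,  0.00474008,  0.00167857, -0.00073085,
        0.00012328]), 'joint_efforts': array([-4.03787435e-04, -3.93320060e+01,  1.88929957e+01,  4.19793963e+00,
       -2.61970032e-03,  7.63117441e-06]), 'position': array([ 254.53935221, -570.24926093,  230.33215191]), 'ee_rot': array([-2.08280045e-01,  9.78068743e-01,  9.43936055e-04, -2.57671432e-04]), 'contact_force': array([-0.15831235,  0.19238351,  0.05190345]), 'wrist_torque': array([ 0.00869124, -0.02204216,  0.01802842]), 'gripper_width': 85.30005902222163}
```

View pics/scene0.png

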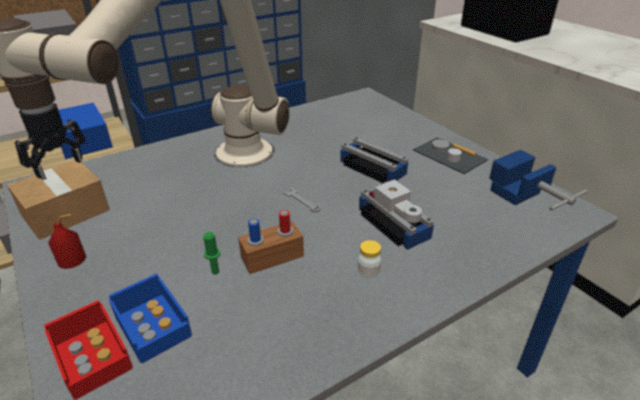

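View pics/top0.png

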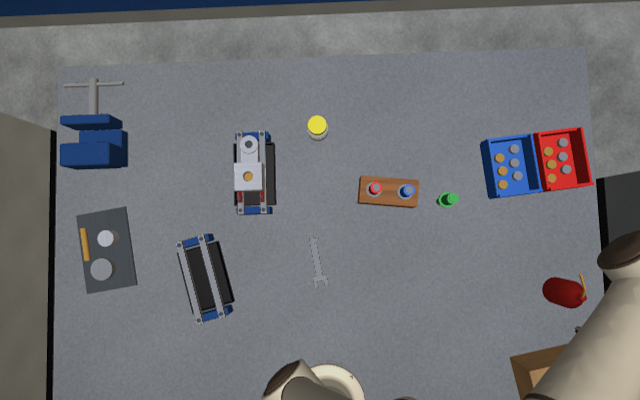

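The fixture with the link is at top-view (253,172), and the rack is at (388,191), with the blue grip at (407,190) and the red at (375,188). The empty look-alike fixture is at (205,278), farther left. The green look-alike is at (448,200). I'll zoom in and measure.

```bash
cat > h.py <<'E'
import numpy as np,cv2
from bench import *
def ray(n,uv):
    p=camera_params(n);R=cv2.Rodrigues(p["rvec"])[0];t=np.array(p["tvec"]).ravel()
    d=R.T@np.linalg.solve(p["mtx"],[uv[0],uv[1],1.]);return -R.T@t,d
def onz(n,uv,z):
    c,d=ray(n,uv);return c+d*(z-c[2])/d[2]
def proj(n,P):
    p=camera_params(n);return cv2.projectPoints(np.array(P,float).reshape(-1,3),p["rvec"],p["tvec"],p["mtx"],None)[0].reshape(-1,2)
def two(a,b):
    c1,d1=ray("top",a);c2,d2=ray("scene",b)
    s=np.linalg.lstsq(np.c_[d1,-d2],c2-c1,rcond=None)[0]
    p,q=c1+d1*s[0],c2+d2*s[1];return (p+q)/2,np.linalg.norm(p-q)
def blobs(im,lo,hi,amin=20):
    m=cv2.inRange(cv2.cvtColor(im,cv2.COLOR_BGR2HSV),lo,hi)
    n,l,s,c=cv2.connectedComponentsWithStats(m)
    return [(s[i].tolist(),c[i].round(2).tolist()) for i in range(1,n) if s[i][4]>=amin]
E
python3 - <<'E'
from h import *
t=cv2.imread("pics/top0.png");s=cv2.imread("pics/scene0.png")
cv2.imwrite("pics/t_fix.png",cv2.resize(t[115:225,220:300],None,fx=5,fy=5,interpolation=cv2.INTER_CUBIC))
cv2.imwrite("pics/t_rack.png",cv2.resize(t[165:220,350:470],None,fx=6,fy=6,interpolation=cv2.INTER_CUBIC))
cv2.imwrite("pics/s_both.png",cv2.resize(s[165:285,190:450],None,fx=3,fy=3,interpolation=cv2.INTER_CUBIC))
print("T blue",blobs(t,(100,120,60),(130,255,255)))
print("T orange",blobs(t[115:225,220:300],(10,80,80),(30,255,255),10))
print("T red",blobs(t[165:220,350:470],(0,150,80),(6,255,255),10),blobs(t[165:220,350:470],(170,150,80),(180,255,255),10))
print("S blue",blobs(s,(100,120,60),(130,255,255)))
print("T wood",blobs(t,(5,100,40),(18,255,200)))
E
```

```text
T blue [([0, 0, 365, 16, 3053], [125.05, 4.91]), ([60, 114, 50, 11, 446], [84.52, 119.31]), ([60, 129, 62, 38, 1722], [90.41, 147.74]), ([244, 132, 15, 8, 53], [252.74, 134.58]), ([480, 134, 63, 65, 2692], [510.82, 165.67]), ([400, 185, 15, 12, 89], [406.17, 190.9]), ([245, 207, 15, 7, 105], [252.0, 210.0]), ([267, 207, 3, 7, 21], [268.0, 210.0]), ([205, 234, 5, 8, 21], [206.95, 237.29]), ([183, 237, 16, 11, 108], [190.81, 241.98]), ([225, 307, 4, 8, 24], [226.38, 310.38]), ([203, 310, 15, 11, 112], [210.02, 315.16])]
T orange [([24, 57, 9, 9, 63], [27.9, 61.1])]
T red [([19, 16, 13, 13, 58], [25.14, 22.64])] []
S blue [([119, 0, 123, 144, 3865], [171.97, 89.17]), ([257, 1, 45, 66, 384], [283.24, 34.3]), ([275, 72, 31, 34, 552], [292.03, 90.3]), ([58, 103, 53, 51, 1420], [87.57, 126.2]), ([65, 129, 10, 12, 76], [69.39, 134.64]), ([62, 143, 11, 15, 115], [66.78, 149.81]), ([341, 150, 9, 8, 37], [344.03, 153.3]), ([493, 151, 62, 53, 1605], [521.28, 174.35]), ([388, 163, 19, 17, 174], [397.25, 171.14]), ([360, 196, 9, 9, 46], [362.8, 200.67]), ([248, 220, 12, 22, 171], [254.19, 231.32]), ([404, 224, 28, 24, 350], [418.17, 235.29]), ([518, 244, 69, 132, 864], [555.8, 307.09]), ([109, 274, 82, 88, 3659], [149.42, 316.3]), ([547, 282, 9, 12, 33], [550.61, 287.15]), ([527, 345, 8, 14, 28], [530.43, 351.61])]
T wood [([543, 146, 10, 10, 22], [548.14, 149.82]), ([546, 159, 11, 10, 23], [552.39, 162.91]), ([547, 173, 10, 10, 32], [551.53, 177.16]), ([358, 176, 61, 32, 1191], [386.96, 191.79]), ([84, 228, 7, 33, 80], [86.81, 243.69]), ([580, 274, 6, 25, 57], [582.54, 286.77]), ([510, 345, 57, 55, 1366], [532.58, 367.69])]
```

View pics/t_fix.png

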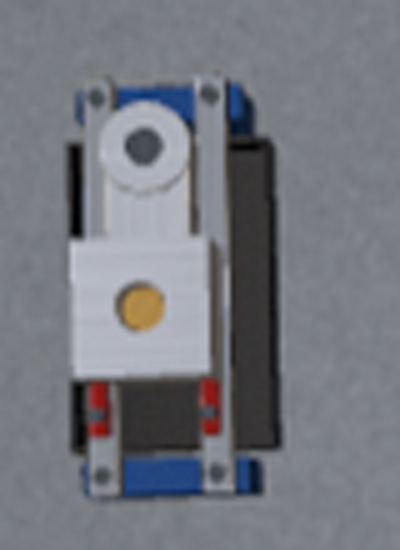

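View pics/t_rack.png

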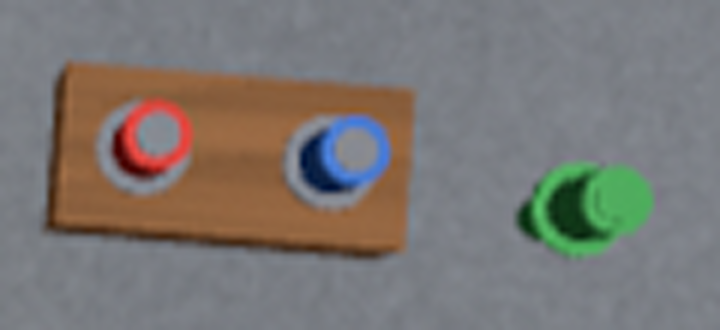

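View pics/s_both.png

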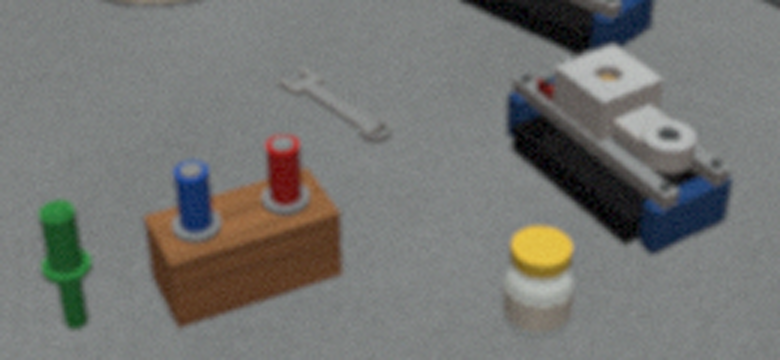

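```bash
python3 - <<'E'
from h import *
np.set_printoptions(precision=1,suppress=True)
t=cv2.imread("pics/top0.png");s=cv2.imread("pics/scene0.png")
K=8
def up(im,x0,y0,x1,y1): return cv2.resize(im[y0:y1,x0:x1],None,fx=K,fy=K,interpolation=cv2.INTER_CUBIC)
def px(c,x0,y0): return (np.array(c)+.5)/K-.5+[x0,y0]
# bore: non-bright within block top
c=up(t,236,164,262,188); g=cv2.cvtColor(c,cv2.COLOR_BGR2HSV)
sat=g[...,1];v=g[...,2]
m=((sat>60)|(v<150)).astype(np.uint8)*255
cs,_=cv2.findContours(m,cv2.RETR_LIST,cv2.CHAIN_APPROX_NONE)
for k in cs:
    if len(k)>40:
        e=cv2.fitEllipse(k);p=px(e[0],236,164);print("bore?",p,np.array(e[1])/K,onz("top",p,109))
m=cv2.inRange(g,(10,90,80),(32,255,255));k=max(cv2.findContours(m,0,1)[0],key=len);e=cv2.fitEllipse(k);p=px(e[0],236,164);print("pin",p,np.array(e[1])/K,onz("top",p,99.5))
# blue / red tops
for nm,lo,hi in(("blue",(100,120,150),(130,255,255)),("red",(0,120,170),(8,255,255))):
    g=cv2.cvtColor(up(t,360,178,420,205),cv2.COLOR_BGR2HSV)
    m=cv2.inRange(g,lo,hi);k=max(cv2.findContours(m,0,1)[0],key=len);c,r=cv2.minEnclosingCircle(k);e=cv2.fitEllipse(cv2.convexHull(k))
    for q in(c,e[0]):
        p=px(q,360,178);print(nm,p,2*r/K,np.array(e[1])/K,onz("top",p,130))
# wood
g=cv2.cvtColor(up(t,350,165,430,220),cv2.COLOR_BGR2HSV)
m=cv2.inRange(g,(5,80,90),(20,255,255));k=max(cv2.findContours(m,0,1)[0],key=len);r=cv2.minAreaRect(k)
b=[onz("top",px(q,350,165),70) for q in cv2.boxPoints(r)];print("rack",np.array(b),np.mean(b,0))
# link block bright
g=cv2.cvtColor(up(t,228,155,272,200),cv2.COLOR_BGR2HSV)
print("screws rails", [onz("top",q,65) for q in((220+96/5,115+97/5),(220+208/5,115+93/5),(220+103/5,115+475/5),(220+217/5,115+472/5))])
print("block corners",[onz("top",q,109) for q in((220+70/5,115+238/5),(220+210/5,115+236/5),(220+212/5,115+374/5),(220+75/5,115+376/5))])
E
```

```text
bore? [247.3 175.8] [ 9.9 10. ] [601.3 178.5 109. ]
bore? [261.3 168.3] [ 0.4 11.4] [619.1 143.  109. ]
pin [247.9 176.1] [8.1 8.7] [601.7 178.9  99.5]
blue [408.6 189.8] 11.595625877380371 [11.1 11.4] [ 551.1 -218.   130. ]
blue [408.7 189.7] 11.595625877380371 [11.1 11.4] [ 551.4 -218.1  130. ]
red [375.9 186.8] 11.956794738769531 [11.6 11.7] [ 560.9 -139.4  130. ]
red [375.9 186.9] 11.956794738769531 [11.6 11.7] [ 560.7 -139.4  130. ]
rack [[ 528.2  -98.4   70. ]
 [ 599.7 -106.8   70. ]
 [ 582.1 -257.8   70. ]
 [ 511.1 -248.8   70. ]] [ 555.3 -178.    70. ]
screws rails [array([718. , 207.1,  65. ]), array([718. , 147.7,  65. ]), array([518.2, 206.8,  65. ]), array([517.9, 147.1,  65. ])]
block corners [array([635.8, 211.5, 109. ]), array([634.4, 140.8, 109. ]), array([564.8, 141.2, 109. ]), array([566. , 210.1, 109. ])]
```

```bash
cat >> h.py <<'E'
from scipy.spatial.transform import Rotation as Ro
np.set_printoptions(precision=2,suppress=True)
def to(P):
    s=read_state();R=Ro.from_quat(s["ee_rot"]).as_matrix()
    print("t",s["clock"],"pos",s["position"],"F",s["contact_force"],"w",round(s["gripper_width"],1),"j",s["joints"],"axes x",R[:,0],"z",R[:,2])
    print("shift m",((R.T@(np.array(P)-s["position"]))/1000).round(4))
E
python3 - <<'E'
from h import *
to([551,-218,190]); 
s=cv2.imread("pics/scene0.png")
print(proj("scene",[[601.3,178,109],[551,-218,130],[551,-218,76]]))
E
```

```text
t 0.1 pos [ 254.54 -570.25  230.33] F [-0.16  0.19  0.05] w 85.3 j [-0.89  0.39  0.01 -0.   -1.19 -0.26] axes x [-0.91 -0.41  0.  ] z [-0.  0. -1.]
shift m [-0.41  0.2   0.04]
[[392.05 189.52]
 [252.72 222.08]
 [254.61 239.24]]
```

The scene-view projections land within 1 px of the bore (392.7,189.3) and the blue top (253.7,221.7), so both points agree. Moving above the drift.

send_rows(
  translation=[
    [-0.045,0.022,0],
    [-0.09,0.044,0],
    [-0.13,0.063,0],
    [-0.17,0.083,0],
    [-0.21,0.102,0],
    [-0.25,0.121,0],
    [-0.29,0.141,0.01],
    [-0.33,0.16,0.02],
    [-0.37,0.18,0.03],
    [-0.414,0.201,0.04],
    [-0.414,0.201,0.04],
    [-0.414,0.201,0.04],
  ],
  yaw=[0,0,0,0,0,0,0,0,0,0,0,0],
  fingers=[0,0,0,0,0,0,0,0,0,0,0,0],
)

```text
clock: 1.3
position: [550.9, -216.8, 189.6]
ee_rot: [-0.209, 0.978, 0.001, -0.001]
contact_force: [-0.9, -0.2, -0.1]
gripper_width: 85.6
```

```bash
sed -i 's/precision=2/precision=4/' h.py; python3 - <<'E'
from h import *
to([551,-218,86])
cv2.imwrite("pics/a1.png",get_image("top")[140:260,320:500].repeat(4,0).repeat(4,1))
E
```

```text
t 1.3 pos [ 550.8571 -216.7544  189.6227] F [-0.8526 -0.2019 -0.0811] w 85.6 j [-0.1025  0.3628 -0.1342 -0.002  -1.0771 -1.0455] axes x [-0.9123 -0.4095  0.002 ] z [-0.0031  0.0021 -1.    ]
shift m [ 0.0002 -0.0015  0.1036]
```

View pics/a1.png

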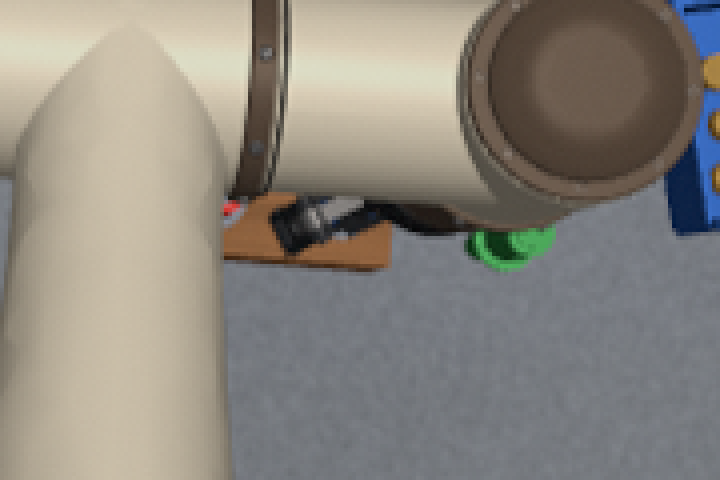

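The top view is mostly blocked by the arm. What shows is one finger at crop (310,220), between the grips, clear of the red one, and the green look-alike clear at (510,240). Descending.

send_rows(
  translation=[
    [0,-0.001,0.02],
    [0,-0.0015,0.04],
    [0,-0.0015,0.06],
    [0,-0.0015,0.08],
    [0,-0.0015,0.095],
    [0,-0.0015,0.103],
    [0,-0.0015,0.103],
  ],
  yaw=[0,0,0,0,0,0,0],
  fingers=[0,0,0,0,0,0,0],
)

```text
clock: 2.05
position: [549.6, -219.7, 86.4]
ee_rot: [-0.208, 0.978, 0.002, -0.002]
contact_force: [0.2, 0.0, 1.0]
gripper_width: 85.6
```

```bash
python3 - <<'E'
from h import *
to([551,-218,86])
cv2.imwrite("pics/a2.png",get_image("scene")[150:300,180:340].repeat(4,0).repeat(4,1))
E
```

```text
t 2.05 pos [ 549.637  -219.7313   86.4201] F [0.1639 0.0424 0.9794] w 85.6 j [-0.1078  0.4703 -0.2549 -0.0023 -0.8501 -1.0429] axes x [-0.9137 -0.4065  0.003 ] z [-0.0043  0.0022 -1.    ]
shift m [-0.002   0.001   0.0004]
```

View pics/a2.png

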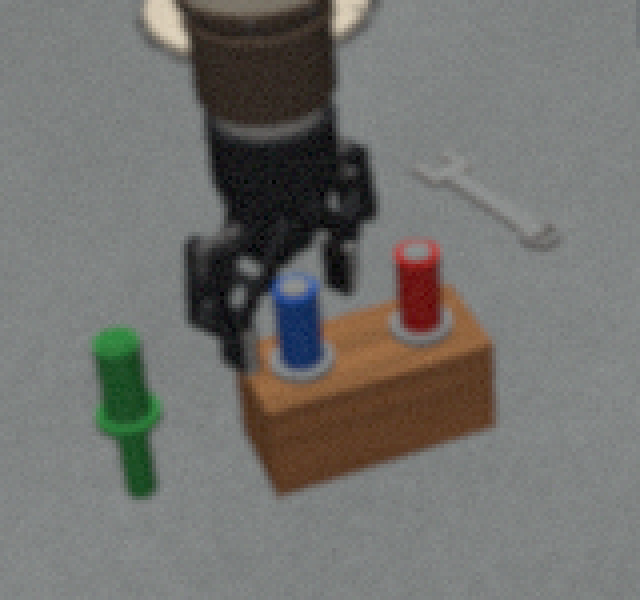

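The open fingers, at crop (240,350) and (340,280), straddle the blue grip at (297,320), clear of the red and green ones. Small shift, then close.

send_rows(
  translation=[
    [-0.0015,0.001,0],
    [-0.0015,0.001,0],
    [-0.0015,0.001,0],
    [-0.0015,0.001,0],
    [-0.0015,0.001,0],
    [-0.0015,0.001,0],
    [-0.0015,0.001,0],
    [-0.0015,0.001,0],
    [-0.0015,0.001,0],
    [-0.0015,0.001,0],
    [-0.0015,0.001,0],
    [-0.0015,0.001,0],
  ],
  yaw=[0,0,0,0,0,0,0,0,0,0,0,0],
  fingers=[0,255,255,255,255,255,255,255,255,255,255,255],
)

```text
clock: 3.3
position: [551.5, -218.0, 87.8]
ee_rot: [-0.208, 0.978, 0.001, -0.001]
contact_force: [-1.4, 2.7, 6.3]
gripper_width: 27.0
```

```bash
python3 - <<'E'
from h import *
to([551,-218,86])
E
```

```text
t 3.3 pos [ 551.5446 -218.0462   87.8003] F [-1.431   2.7244  6.2728] w 27.0 j [-0.1044  0.4693 -0.2524 -0.0019 -0.8513 -1.0457] axes x [-0.9133 -0.4072  0.0012] z [-0.002   0.0017 -1.    ]
shift m [0.0005 0.0003 0.0018]
```

send_rows(
  translation=[
    [0,0,-0.01],
    [0,0,-0.025],
    [0,0,-0.045],
    [0,0,-0.065],
    [0,0,-0.09],
    [0,0,-0.115],
    [0,0,-0.14],
    [0,0,-0.16],
    [0,0,-0.165],
    [0,0,-0.165],
  ],
  yaw=[0,0,0,0,0,0,0,0,0,0],
  fingers=[255,255,255,255,255,255,255,255,255,255],
)

```text
clock: 4.3
position: [551.9, -218.3, 252.9]
ee_rot: [-0.208, 0.978, 0.001, -0.0]
contact_force: [-0.2, -1.0, -2.6]
gripper_width: 26.4
```

```bash
python3 - <<'E'
from h import *
to([601.2,177.8,250])
cv2.imwrite("pics/a3.png",get_image("scene")[90:290,160:360].repeat(3,0).repeat(3,1))
E
```

```text
t 4.3 pos [ 551.8752 -218.3403  252.87  ] F [-0.177  -1.0043 -2.6444] w 26.4 j [-0.1051  0.3181 -0.0362 -0.002  -1.218  -1.046 ] axes x [-0.9135 -0.4069  0.0003] z [-0.0012  0.002  -1.    ]
shift m [-0.2062  0.3418  0.0036]
```

View pics/a3.png

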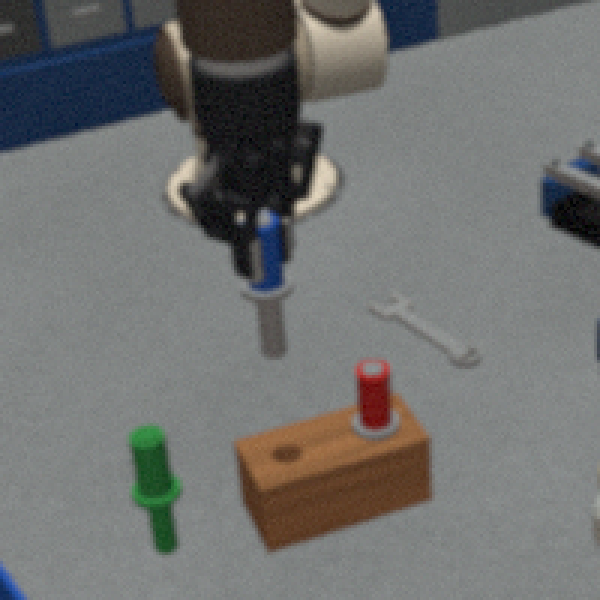

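The drift is held upright with its tip at crop (272,352). The empty hole is at (287,454) and the red drift hasn't moved. Moving over the link.

send_rows(
  translation=[
    [-0.015,0.025,0],
    [-0.035,0.058,0],
    [-0.055,0.092,0],
    [-0.075,0.125,0],
    [-0.096,0.159,0],
    [-0.117,0.193,0],
    [-0.137,0.227,0],
    [-0.157,0.261,0],
    [-0.177,0.294,0],
    [-0.195,0.324,0.003],
    [-0.206,0.342,0.004],
    [-0.206,0.342,0.004],
  ],
  yaw=[0,0,0,0,0,0,0,0,0,0,0,0],
  fingers=[255,255,255,255,255,255,255,255,255,255,255,255],
)

```text
clock: 5.55
position: [599.9, 180.3, 246.1]
ee_rot: [-0.209, 0.978, 0.001, -0.003]
contact_force: [0.7, 0.1, -1.6]
gripper_width: 27.0
```

```bash
python3 - <<'E'
from h import *
to([601.2,177.8,200])
p=read_state()["position"]
im=get_image("scene");cv2.imwrite("pics/b1s.png",im);c=im[100:260,330:450]
cv2.imwrite("pics/b1.png",cv2.resize(c,None,fx=4,fy=4,interpolation=cv2.INTER_CUBIC))
cv2.imwrite("pics/b1t.png",get_image("top"))
print((proj("scene",[p-[0,0,77.8],p-[0,0,18]])-[330,100])*4)
E
```

```text
t 5.55 pos [599.8902 180.2822 246.0825] F [ 0.671   0.1484 -1.5743] w 27.0 j [ 0.5476  0.3811  0.0417 -0.0049 -1.2366 -1.695 ] axes x [-0.9123 -0.4094  0.0058] z [-0.0069  0.0013 -1.    ]
shift m [-0.0004 -0.003   0.0461]
[[256.7244 282.6177]
 [264.4437 204.3649]]
```

View pics/b1.png

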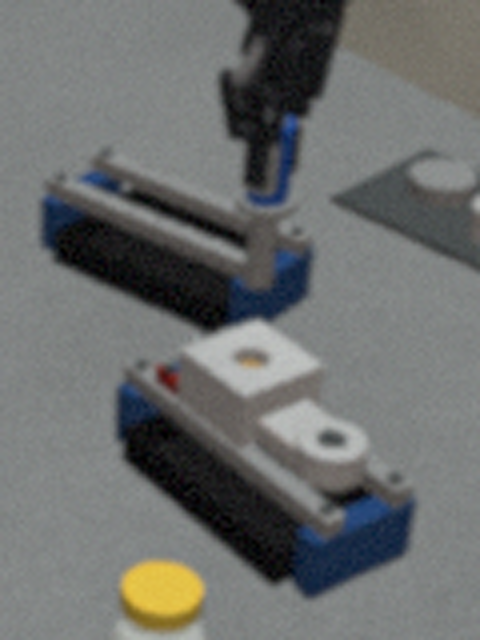

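View pics/b1t.png

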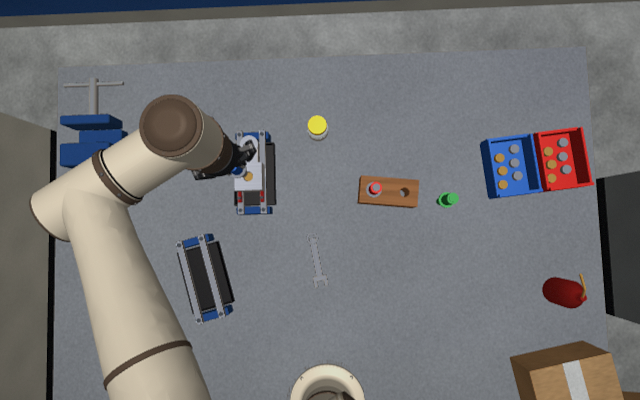

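The tip, at crop (259,285), is within 1 px of where the pose predicts. The bore at (253,357) is unobstructed. Lowering to hover.

send_rows(
  translation=[
    [-0.0004,-0.0025,0.01],
    [-0.0004,-0.0025,0.025],
    [-0.0004,-0.0025,0.04],
    [-0.0004,-0.0025,0.051],
    [-0.0004,-0.0025,0.051],
    [-0.0004,-0.0025,0.051],
    [-0.0004,-0.0025,0.051],
  ],
  yaw=[0,0,0,0,0,0,0],
  fingers=[255,255,255,255,255,255,255],
)

```text
clock: 6.35
position: [601.5, 175.6, 197.2]
ee_rot: [-0.208, 0.978, 0.001, -0.002]
contact_force: [0.9, 0.3, -1.2]
gripper_width: 26.5
```

```bash
python3 - <<'E'
from h import *
to([601.3,178,187])
p=read_state()["position"]
im=get_image("scene");c=im[110:230,350:440]
cv2.imwrite("pics/b2.png",cv2.resize(c,None,fx=5,fy=5,interpolation=cv2.INTER_CUBIC))
print((proj("scene",[p-[0,0,77.8],p-[0,0,18],[601.3,178,109]])-[350,110])*5)
E
```

```text
t 6.35 pos [601.5499 175.5792 197.1533] F [ 0.8789  0.31   -1.1626] w 26.5 j [ 0.54    0.4136 -0.0337 -0.0041 -1.1263 -1.6901] axes x [-0.9135 -0.4069  0.0032] z [-0.0043  0.0017 -1.    ]
shift m [-0.0008  0.0023  0.0102]
[[208.6768 383.4367]
 [217.8031 289.7284]
 [210.2721 397.6119]]
```

View pics/b2.png

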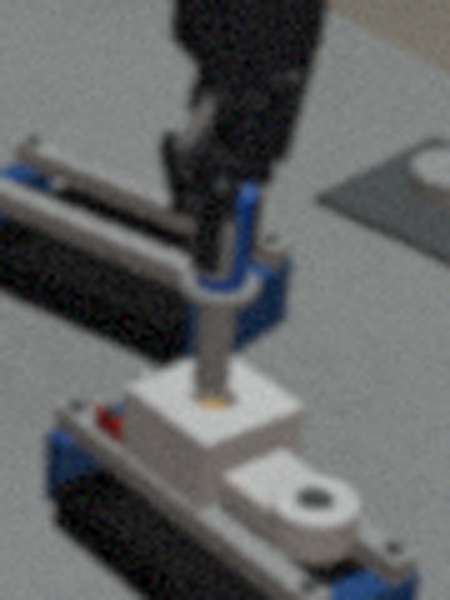

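The tip at (211,388) sits just above the bore, whose brass shows at (213,403). Next I'll correct the remaining 2 mm and lower slowly, watching the force.

send_rows(
  translation=[
    [-0.001,0.002,0.003],
    [-0.001,0.002,0.006],
    [-0.001,0.002,0.006],
    [-0.001,0.002,0.006],
    [-0.001,0.002,0.006],
  ],
  yaw=[0,0,0,0,0],
  fingers=[255,255,255,255,255],
)

```text
clock: 6.9
position: [601.6, 178.0, 191.2]
ee_rot: [-0.208, 0.978, 0.001, -0.002]
contact_force: [0.2, -0.4, -1.9]
gripper_width: 26.9
```

```bash
python3 - <<'E'
from h import *
to([601.3,178,184])
E
```

```text
t 6.9 pos [601.5898 178.0126 191.2486] F [ 0.2303 -0.3791 -1.931 ] w 26.9 j [ 0.5434  0.4193 -0.0401 -0.0042 -1.114  -1.6931] axes x [-0.9134 -0.4071  0.0031] z [-0.0042  0.0018 -1.    ]
shift m [0.0002 0.0001 0.0072]
```

send_rows(
  translation=[
    [0,0,0.002],
    [0,0,0.004],
    [0,0,0.005],
    [0,0,0.006],
    [0,0,0.007],
    [0,0,0.008],
    [0,0,0.008],
  ],
  yaw=[0,0,0,0,0,0,0],
  fingers=[255,255,255,255,255,255,255],
)

```text
clock: 7.6
position: [601.3, 178.4, 182.5]
ee_rot: [-0.208, 0.978, 0.002, -0.002]
contact_force: [-1.3, 2.5, -1.1]
gripper_width: 26.4
```

```bash
python3 - <<'E'
from h import *
to([601.3,178,178])
print(read_state()["wrist_torque"])
E
```

```text
t 7.6 pos [601.2848 178.411  182.4779] F [-1.3479  2.4974 -1.1075] w 26.4 j [ 0.5438  0.4263 -0.0517 -0.0052 -1.0958 -1.693 ] axes x [-0.9134 -0.407   0.0035] z [-0.0049  0.0024 -1.    ]
shift m [ 0.0001 -0.0004  0.0045]
[ 0.7757  0.2724 -0.0027]
```

The tip is about 4 mm inside the bore with no axial load. A light 2.8 N side force points towards +y, so I'm easing that way as I go down to the pin.

send_rows(
  translation=[
    [0,0.001,0],
    [0,0.0015,0],
    [0,0.0015,0.001],
    [0,0.0015,0.002],
    [0,0.0015,0.002],
  ],
  yaw=[0,0,0,0,0],
  fingers=[255,255,255,255,255],
)

```text
clock: 8.1
position: [600.5, 179.6, 180.1]
ee_rot: [-0.208, 0.978, 0.002, -0.002]
contact_force: [-1.0, -0.5, -1.8]
gripper_width: 26.9
```

```bash
python3 - <<'E'
from h import *
to([601.3,178,178])
print(read_state()["wrist_torque"])
E
```

```text
t 8.1 pos [600.5385 179.5864 180.1488] F [-0.9654 -0.5263 -1.8375] w 26.9 j [ 0.5461  0.4279 -0.0553 -0.0052 -1.0912 -1.6955] axes x [-0.9135 -0.4068  0.0042] z [-0.0055  0.0021 -1.    ]
shift m [-0.0001 -0.0018  0.0021]
[ 0.0165 -0.0134  0.0283]
```

send_rows(
  translation=[
    [0,0,0.001],
    [0,0,0.002],
    [0,0,0.003],
    [0,0,0.004],
    [0,0,0.005],
    [0,0,0.006],
    [0,0,0.007],
  ],
  yaw=[0,0,0,0,0,0,0],
  fingers=[255,255,255,255,255,255,255],
)

```text
clock: 8.8
position: [601.1, 179.7, 175.1]
ee_rot: [-0.208, 0.978, 0.001, -0.001]
contact_force: [-2.0, 0.1, 7.7]
gripper_width: 26.6
```

```bash
python3 - <<'E'
from h import *
to([600.5,179.4,165])
print(read_state()["wrist_torque"])
E
```

```text
t 8.8 pos [601.1387 179.7339 175.1076] F [-2.0398  0.052   7.6966] w 26.6 j [ 0.5463  0.432  -0.0626 -0.0041 -1.0777 -1.6955] axes x [-0.9132 -0.4074  0.0019] z [-0.0031  0.0023 -1.    ]
shift m [ 0.0007 -0.0001  0.0101]
[ 0.0144  0.9352 -0.0166]
```

Contact with the pin came at TCP z of about 177, as expected. Continuing gently.

send_rows(
  translation=[
    [0.0005,0,0.001],
    [0.0007,0,0.002],
    [0.0007,0,0.003],
    [0.0007,0,0.004],
    [0.0007,0,0.005],
    [0.0007,0,0.006],
    [0.0007,0,0.007],
    [0.0007,0,0.008],
  ],
  yaw=[0,0,0,0,0,0,0,0],
  fingers=[255,255,255,255,255,255,255,255],
)

```text
clock: 9.6
position: [601.6, 179.7, 170.1]
ee_rot: [-0.209, 0.978, 0.001, 0.001]
contact_force: [-2.1, -1.0, 10.4]
gripper_width: 26.5
```

```bash
python3 - <<'E'
from h import *
to([600.5,179.4,165])
print(read_state()["wrist_torque"])
E
```

```text
t 9.6 pos [601.5537 179.6892 170.0996] F [-2.0762 -1.0377 10.3751] w 26.5 j [ 0.5466  0.4349 -0.072  -0.0024 -1.0614 -1.6956] axes x [-0.9128 -0.4084 -0.0022] z [ 0.001   0.0031 -1.    ]
shift m [0.0011 0.0002 0.0051]
[-0.083   0.9976 -0.0168]
```

send_rows(
  translation=[
    [0.001,0,0.003],
    [0.001,0,0.005],
    [0.001,0,0.006],
    [0.001,0,0.007],
    [0.001,0,0.008],
    [0.001,0,0.009],
    [0.001,0,0.01],
    [0.001,0,0.011],
    [0.001,0,0.012],
  ],
  yaw=[0,0,0,0,0,0,0,0,0],
  fingers=[255,255,255,255,255,255,255,255,255],
)

```text
clock: 10.5
position: [601.3, 179.6, 160.6]
ee_rot: [-0.209, 0.978, 0.001, 0.002]
contact_force: [-3.5, 0.3, 9.2]
gripper_width: 26.8
```

```bash
python3 - <<'E'
from h import *
to([600.5,179.4,155])
print(read_state()["wrist_torque"])
im=get_image("scene");c=im[110:230,350:440]
cv2.imwrite("pics/c1.png",cv2.resize(c,None,fx=5,fy=5,interpolation=cv2.INTER_CUBIC))
p=read_state()["position"]
print((proj("scene",[p-[0,0,18],p-[0,0,11.8],[601.3,178,109]])-[350,110])*5)
E
```

```text
t 10.5 pos [601.3294 179.6038 160.6061] F [-3.4841  0.348   9.1583] w 26.8 j [ 0.5471  0.4415 -0.0874 -0.0014 -1.0366 -1.6958] axes x [-0.9125 -0.4091 -0.0051] z [ 0.0039  0.0038 -1.    ]
shift m [0.0009 0.0001 0.0056]
[ 0.1431  1.1953 -0.0306]
[[217.4158 345.715 ]
 [218.3718 336.0433]
 [210.2721 397.6119]]
```

View pics/c1.png

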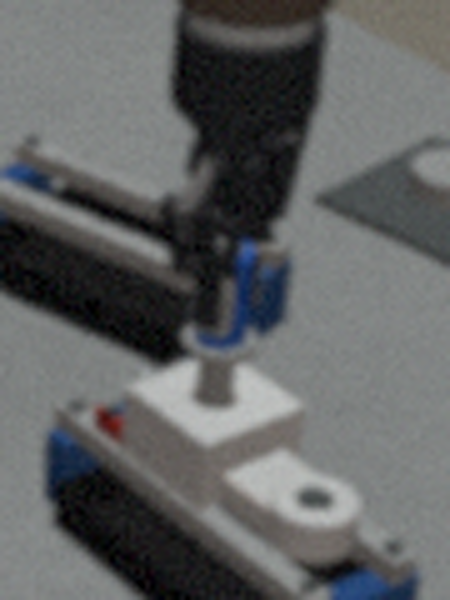

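The drift has gone down into the bore. The flange at (218,340) matches the prediction, so nothing has slipped in the grip. Continuing, with a slight ease towards -x.

send_rows(
  translation=[
    [0.0015,0.0005,0.003],
    [0.002,0.0005,0.005],
    [0.002,0.0005,0.006],
    [0.002,0.0005,0.007],
    [0.002,0.0005,0.008],
    [0.002,0.0005,0.009],
    [0.002,0.0005,0.01],
    [0.002,0.0005,0.011],
    [0.002,0.0005,0.012],
  ],
  yaw=[0,0,0,0,0,0,0,0,0],
  fingers=[255,255,255,255,255,255,255,255,255],
)

```text
clock: 11.45
position: [599.8, 180.1, 149.9]
ee_rot: [-0.209, 0.978, 0.002, 0.004]
contact_force: [-2.1, 4.0, 1.8]
gripper_width: 26.8
```

```bash
python3 - <<'E'
from h import *
to([600.5,179.4,139])
print(read_state()["wrist_torque"])
E
```

```text
t 11.45 pos [599.8222 180.1199 149.911 ] F [-2.0562  3.973   1.796 ] w 26.8 j [ 0.5488  0.4479 -0.1061 -0.0021 -1.0084 -1.697 ] axes x [-0.9124 -0.4092 -0.0081] z [ 0.0063  0.0059 -1.    ]
shift m [-0.0002 -0.001   0.0109]
[1.3409 0.9587 0.001 ]
```

send_rows(
  translation=[
    [0,0.001,0.002],
    [0,0.001,0.003],
    [0,0.001,0.004],
    [0,0.001,0.005],
    [0,0.001,0.006],
    [0,0.001,0.007],
    [0,0.001,0.008],
    [0,0.001,0.009],
    [0,0.001,0.01],
    [0,0.001,0.011],
    [0,0.001,0.012],
  ],
  yaw=[0,0,0,0,0,0,0,0,0,0,0],
  fingers=[255,255,255,255,255,255,255,255,255,255,255],
)

```text
clock: 12.55
position: [599.4, 181.0, 137.9]
ee_rot: [-0.209, 0.978, 0.002, 0.004]
contact_force: [0.4, -0.7, -0.4]
gripper_width: 26.4
```

```bash
python3 - <<'E'
from h import *
to([600.5,179.4,139])
print(read_state()["wrist_torque"])
im=get_image("scene");c=im[130:250,350:440]
cv2.imwrite("pics/c2.png",cv2.resize(c,None,fx=5,fy=5,interpolation=cv2.INTER_CUBIC))
cv2.imwrite("pics/c2t.png",cv2.resize(get_image("top")[115:225,220:300],None,fx=5,fy=5,interpolation=cv2.INTER_CUBIC))
E
```

```text
t 12.55 pos [599.4453 181.0021 137.8961] F [ 0.4371 -0.727  -0.4293] w 26.4 j [ 0.5505  0.4593 -0.1206 -0.0021 -0.9826 -1.6986] axes x [-0.9124 -0.4092 -0.008 ] z [ 0.0062  0.0058 -1.    ]
shift m [-0.0003 -0.0019 -0.0011]
[-0.2948  0.0597 -0.0066]
```

View pics/c2.png

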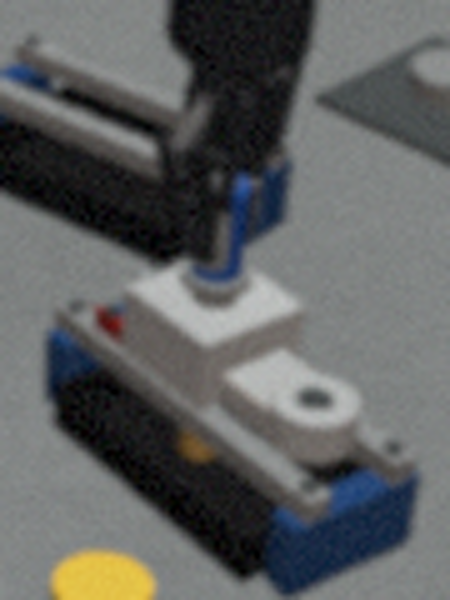

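View pics/c2t.png

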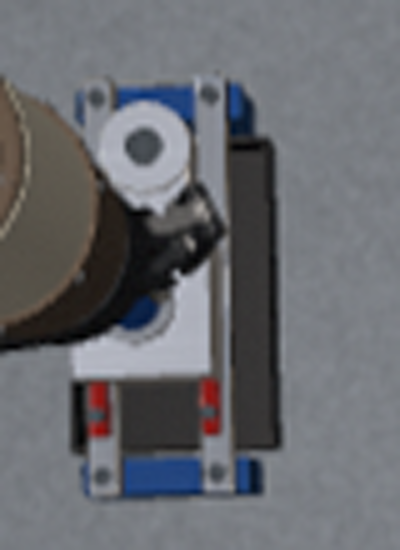

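```bash
python3 - <<'E'
from h import *
for z in(65,50,30,20,12,5): print(z,(proj("scene",[[601,178.5,z]])-[350,130])*5)
E
```

```text
65 [[204.2143 362.2825]]
50 [[202.0837 383.9469]]
30 [[199.2852 412.4023]]
20 [[197.9037 426.4491]]
12 [[196.8069 437.6011]]
5 [[195.8533 447.2975]]
```

The brass at (195,445) projects to z of about 5–12 mm on the bore axis, so the pin has dropped into the tray. Drawing the drift out.

send_rows(
  translation=[
    [0,-0.0005,-0.006],
    [0,-0.0005,-0.014],
    [0,-0.0005,-0.022],
    [0,-0.0005,-0.03],
    [0,-0.0005,-0.038],
    [0,-0.0005,-0.046],
    [0,-0.0005,-0.056],
    [0,0,-0.07],
    [0,0,-0.085],
    [0,0,-0.1],
    [0,0,-0.112],
    [0,0,-0.112],
  ],
  yaw=[0,0,0,0,0,0,0,0,0,0,0,0],
  fingers=[255,255,255,255,255,255,255,255,255,255,255,255],
)

```text
clock: 13.85
position: [599.7, 180.7, 252.3]
ee_rot: [-0.209, 0.978, 0.003, 0.006]
contact_force: [0.1, 0.2, -1.3]
gripper_width: 27.0
```

```bash
python3 - <<'E'
from h import *
to([551.5,-218,252])
print(read_state()["wrist_torque"])
im=get_image("scene");c=im[90:250,340:450]
cv2.imwrite("pics/d1.png",cv2.resize(c,None,fx=4,fy=4,interpolation=cv2.INTER_CUBIC))
E
```

```text
t 13.85 pos [599.6952 180.708  252.2848] F [ 0.0573  0.166  -1.2908] w 27.0 j [ 0.5501  0.368   0.0359 -0.0012 -1.226  -1.6988] axes x [-0.9123 -0.4093 -0.0124] z [ 0.0102  0.0076 -0.9999]
shift m [ 0.2072 -0.344  -0.0032]
[ 0.0573 -0.0157 -0.0565]
```

View pics/d1.png

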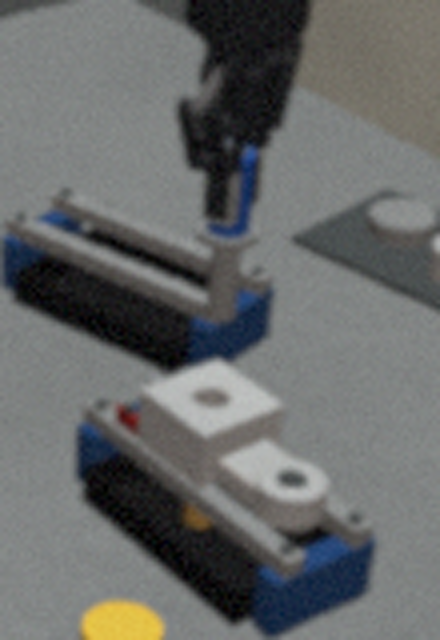

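The bore is empty, and the pin is lying in the tray at crop (197,515). I'll measure the emptied rack hole from the earlier top picture.

```bash
python3 - <<'E'
from h import *
K=8
for f in("pics/b1t.png",):
    t=cv2.imread(f);c=cv2.resize(t[182:202,395:415],None,fx=K,fy=K,interpolation=cv2.INTER_CUBIC)
    g=cv2.cvtColor(c,cv2.COLOR_BGR2GRAY);print(g.min(),np.median(g))
    for th in(60,70,75,80):
        ks=[k for k in cv2.findContours((g<th).astype(np.uint8),0,1)[0] if len(k)>20]
        for k in ks:
            e=cv2.fitEllipse(k);p=(np.array(e[0])+.5)/K-.5+[395,182];print(th,p,np.array(e[1])/K,onz("top",p,70))
E
```

```text
38 108.0
60 [404.9855 191.3365] [6.0512 8.6165] [ 552.709  -220.3899   70.    ]
70 [404.9873 191.3944] [6.6872 9.1954] [ 552.5594 -220.3878   70.    ]
75 [405.0115 191.3998] [6.8911 9.476 ] [ 552.5434 -220.4492   70.    ]
80 [405.0299 191.4149] [7.156 9.739] [ 552.503  -220.4944   70.    ]
```

send_rows(
  translation=[
    [0.015,-0.025,0],
    [0.035,-0.058,0],
    [0.055,-0.092,0],
    [0.075,-0.125,0],
    [0.096,-0.159,0],
    [0.117,-0.193,0],
    [0.137,-0.227,0],
    [0.157,-0.261,0],
    [0.177,-0.294,0],
    [0.196,-0.326,0],
    [0.207,-0.344,0],
    [0.207,-0.344,0],
  ],
  yaw=[0,0,0,0,0,0,0,0,0,0,0,0],
  fingers=[255,255,255,255,255,255,255,255,255,255,255,255],
)

```text
clock: 15.1
position: [549.6, -220.3, 246.1]
ee_rot: [-0.207, 0.978, 0.003, 0.003]
contact_force: [-0.5, 0.7, -1.7]
gripper_width: 26.8
```

```bash
python3 - <<'E'
from h import *
to([550.6,-218.5,155])
p=read_state()["position"];z=Ro.from_quat(read_state()["ee_rot"]).as_matrix()[:,2]
im=get_image("scene");c=im[120:280,190:320]
cv2.imwrite("pics/e1.png",cv2.resize(c,None,fx=4,fy=4,interpolation=cv2.INTER_CUBIC))
print((proj("scene",[p+77.8*z,p+18*z,[551,-218,70]])-[190,120])*4)
E
```

```text
t 15.1 pos [ 549.6179 -220.3437  246.1227] F [-0.4567  0.6657 -1.7206] w 26.8 j [-0.1121  0.3181 -0.0509 -0.0083 -1.1978 -1.0383] axes x [-0.9141 -0.4054 -0.0075] z [ 0.0049  0.0073 -1.    ]
shift m [-0.001   0.0009  0.0911]
[[241.8034 357.4349]
 [231.5661 273.7359]
 [259.2501 484.3528]]
```

View pics/e1.png

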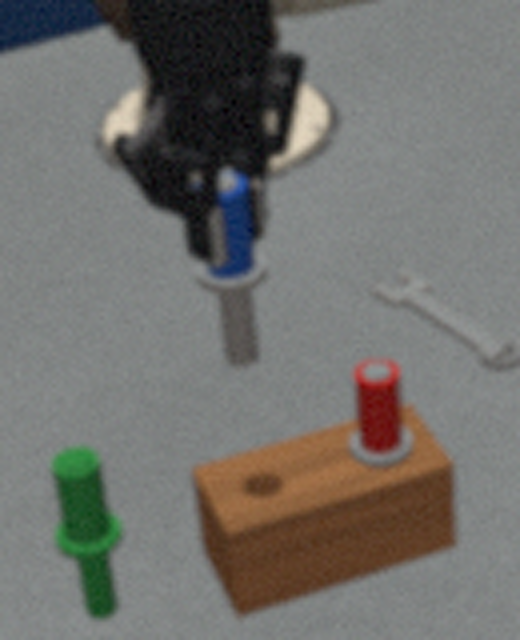

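The hole at (263,486) and the tip at (243,360) both match their predictions within 1 px. The dark-spot fit from the top view was lopsided (6x9 px), so I'm keeping the drift-axis estimate of about (551,-218). Lowering to hover.

send_rows(
  translation=[
    [-0.001,0.001,0.015],
    [-0.001,0.001,0.035],
    [-0.001,0.001,0.055],
    [-0.001,0.001,0.07],
    [-0.001,0.001,0.082],
    [-0.001,0.001,0.09],
    [-0.001,0.001,0.09],
    [-0.001,0.001,0.09],
  ],
  yaw=[0,0,0,0,0,0,0,0],
  fingers=[255,255,255,255,255,255,255,255],
)

```text
clock: 15.95
position: [551.4, -216.9, 156.7]
ee_rot: [-0.208, 0.978, 0.003, 0.004]
contact_force: [-0.1, -0.0, -2.5]
gripper_width: 26.9
```

```bash
python3 - <<'E'
from h import *
to([550.8,-218.5,150])
p=read_state()["position"];z=Ro.from_quat(read_state()["ee_rot"]).as_matrix()[:,2]
print(p+77.8*z)
im=get_image("scene");c=im[160:280,200:310]
cv2.imwrite("pics/e2.png",cv2.resize(c,None,fx=5,fy=5,interpolation=cv2.INTER_CUBIC))
print((proj("scene",[p+77.8*z,p+18*z,[551,-218,70]])-[200,160])*5)
E
```

```text
t 15.95 pos [ 551.3928 -216.8928  156.7407] F [-0.1282 -0.0248 -2.5059] w 26.9 j [-0.1058  0.3906 -0.1783 -0.0094 -0.9965 -1.0406] axes x [-0.9134 -0.407  -0.0085] z [ 0.0061  0.0073 -1.    ]
shift m [ 0.0013 -0.0013  0.0067]
[ 551.8674 -216.3261   78.9442]
[[276.3551 391.3909]
 [264.7929 295.7469]
 [274.0626 405.441 ]]
```

View pics/e2.png

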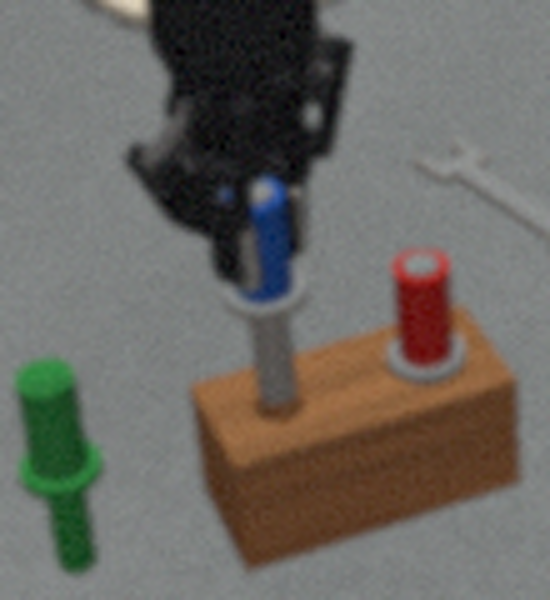

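The tip at (279,400) is just above the hole mouth at about (279,408). Correcting 1.5 mm and settling first.

send_rows(
  translation=[
    [0.001,-0.001,0.002],
    [0.001,-0.0013,0.004],
    [0.001,-0.0013,0.004],
    [0.001,-0.0013,0.004],
    [0.001,-0.0013,0.004],
  ],
  yaw=[0,0,0,0,0],
  fingers=[255,255,255,255,255],
)

```text
clock: 16.5
position: [551.2, -218.6, 153.2]
ee_rot: [-0.208, 0.978, 0.003, 0.004]
contact_force: [0.3, 0.1, -2.5]
gripper_width: 27.0
```

```bash
python3 - <<'E'
from h import *
to([550.8,-218.5,150])
print(read_state()["wrist_torque"])
E
```

```text
t 16.5 pos [ 551.239  -218.6482  153.1755] F [ 0.253   0.1003 -2.4734] w 27.0 j [-0.1089  0.3945 -0.1822 -0.0094 -0.9879 -1.0377] axes x [-0.9134 -0.4069 -0.0094] z [ 0.0071  0.0071 -0.9999]
shift m [0.0004 0.0003 0.0032]
[-0.0494  0.0249  0.0118]
```

send_rows(
  translation=[
    [0,0,0.002],
    [0,0,0.004],
    [0,0,0.006],
    [0,0,0.008],
    [0,0,0.01],
    [0,0,0.012],
    [0,0,0.012],
  ],
  yaw=[0,0,0,0,0,0,0],
  fingers=[255,255,255,255,255,255,255],
)

```text
clock: 17.2
position: [551.1, -218.5, 140.7]
ee_rot: [-0.208, 0.978, 0.003, 0.004]
contact_force: [-0.9, 1.0, -1.7]
gripper_width: 26.8
```

```bash
python3 - <<'E'
from h import *
to([551,-218.5,88.5])
print(read_state()["wrist_torque"])
E
```

```text
t 17.2 pos [ 551.1128 -218.5127  140.7477] F [-0.9162  0.9658 -1.7009] w 26.8 j [-0.1087  0.4071 -0.1971 -0.0097 -0.9611 -1.0376] axes x [-0.9135 -0.4068 -0.0088] z [ 0.0064  0.0073 -1.    ]
shift m [ 0.0006 -0.0002  0.0522]
[0.2343 0.1062 0.0152]
```

It's inside the hole with no load. Continuing down.

send_rows(
  translation=[
    [0,0.0005,0.004],
    [0,0.0005,0.008],
    [0,0.0005,0.012],
    [0,0.0005,0.016],
    [0,0.0005,0.02],
    [0,0.0005,0.024],
    [0,0.0005,0.028],
    [0,0.0005,0.032],
    [0,0.0005,0.036],
    [0,0.0005,0.04],
    [0,0.0005,0.043],
    [0,0.0005,0.043],
  ],
  yaw=[0,0,0,0,0,0,0,0,0,0,0,0],
  fingers=[255,255,255,255,255,255,255,255,255,255,255,255],
)

```text
clock: 18.4
position: [550.9, -217.6, 97.2]
ee_rot: [-0.208, 0.978, 0.003, 0.003]
contact_force: [-0.1, -0.4, -0.9]
gripper_width: 26.5
```

```bash
python3 - <<'E'
from h import *
to([551,-218.5,88.5])
print(read_state()["wrist_torque"])
E
```

```text
t 18.4 pos [ 550.8557 -217.6241   97.1561] F [-0.0891 -0.3702 -0.8863] w 26.5 j [-0.1073  0.455  -0.2454 -0.0106 -0.8659 -1.0377] axes x [-0.9135 -0.4068 -0.0079] z [ 0.0053  0.0076 -1.    ]
shift m [ 0.0003 -0.0009  0.0086]
[ 0.0069  0.0203 -0.0338]
```

send_rows(
  translation=[
    [0,0,0.003],
    [0,0,0.005],
    [0,0,0.007],
    [0,0,0.008],
    [0,0,0.009],
    [0,0,0.01],
    [0,0,0.01],
  ],
  yaw=[0,0,0,0,0,0,0],
  fingers=[255,255,255,255,255,255,255],
)

```text
clock: 19.1
position: [551.0, -217.6, 87.9]
ee_rot: [-0.208, 0.978, 0.003, 0.003]
contact_force: [-1.5, 1.1, 2.6]
gripper_width: 26.7
```

```bash
python3 - <<'E'
from h import *
to([551,-218.5,88.5])
im=get_image("scene");c=im[160:280,200:310]
cv2.imwrite("pics/f1.png",cv2.resize(c,None,fx=5,fy=5,interpolation=cv2.INTER_CUBIC))
E
```

```text
t 19.1 pos [ 550.9961 -217.5643   87.881 ] F [-1.5248  1.1206  2.5713] w 26.7 j [-0.107   0.4662 -0.2547 -0.0105 -0.8452 -1.0376] axes x [-0.9134 -0.407  -0.008 ] z [ 0.0056  0.0073 -1.    ]
shift m [ 0.0004 -0.0009 -0.0006]
```

View pics/f1.png

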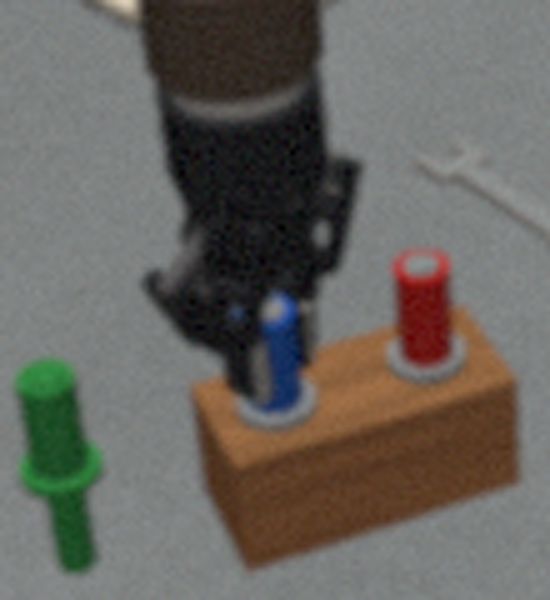

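The flange is on the rack at (278,402), with force and height (87.9 against 87.8) agreeing. Releasing.

send_rows(
  translation=[
    [0,0,0],
    [0,0,0],
    [0,0,0],
    [0,0,0],
    [0,0,0],
    [0,0,0],
    [0,0,0],
    [0,0,0],
    [0,0,0],
    [0,0,0],
  ],
  yaw=[0,0,0,0,0,0,0,0,0,0],
  fingers=[0,0,0,0,0,0,0,0,0,0],
)

```text
clock: 20.15
position: [551.0, -217.6, 87.9]
ee_rot: [-0.208, 0.978, 0.003, 0.004]
contact_force: [-0.1, 0.1, 0.6]
gripper_width: 85.5
```

send_rows(
  translation=[
    [0,0,-0.01],
    [0,0,-0.025],
    [0,0,-0.045],
    [0,0,-0.065],
    [0,0,-0.085],
    [0,0,-0.105],
    [0,0,-0.13],
    [0,0,-0.15],
    [0,0,-0.15],
  ],
  yaw=[0,0,0,0,0,0,0,0,0],
  fingers=[0,0,0,0,0,0,0,0,0],
)

```text
clock: 21.05
position: [551.8, -219.2, 242.4]
ee_rot: [-0.208, 0.978, 0.001, 0.007]
contact_force: [0.1, -0.5, -0.2]
gripper_width: 85.4
```

send_rows(
  translation=[
    [0.04,0,0],
    [0.08,0,0],
    [0.12,0,0],
    [0.16,0,0],
    [0.2,0,0],
    [0.2,0,0],
    [0.2,0,0],
  ],
  yaw=[0,0,0,0,0,0,0],
  fingers=[0,0,0,0,0,0,0],
)

```text
clock: 21.75
position: [368.4, -301.0, 239.5]
ee_rot: [-0.208, 0.978, 0.001, 0.007]
contact_force: [0.2, -0.1, -0.2]
gripper_width: 85.5
```

```bash
python3 - <<'E'
from h import *
to([551,-218.5,88.5])
im=get_image("scene");cv2.imwrite("pics/g1.png",cv2.resize(im[165:285,190:450],None,fx=3,fy=3,interpolation=cv2.INTER_CUBIC))
t=get_image("top");cv2.imwrite("pics/g1t.png",cv2.resize(t[100:300,200:480],None,fx=2.8,fy=2.8,interpolation=cv2.INTER_CUBIC))
E
```

```text
t 21.75 pos [ 368.4176 -300.9756  239.5231] F [ 0.1568 -0.1141 -0.2184] w 85.5 j [-0.3488  0.1177 -0.3307 -0.0107 -1.111  -0.7991] axes x [-0.9137 -0.4061 -0.0149] z [ 0.014   0.0051 -0.9999]
shift m [-0.1981  0.0014  0.154 ]
```

View pics/g1.png

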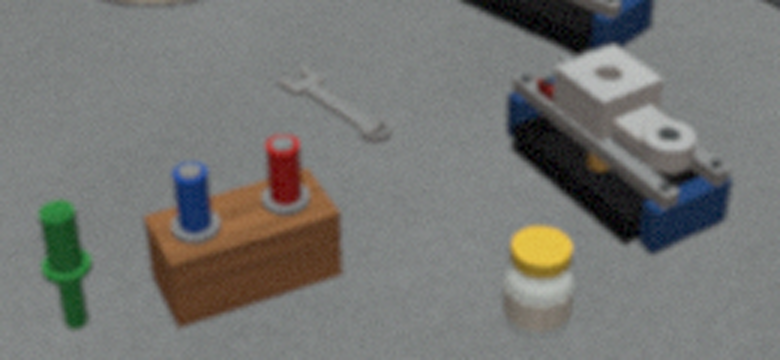

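View pics/g1t.png

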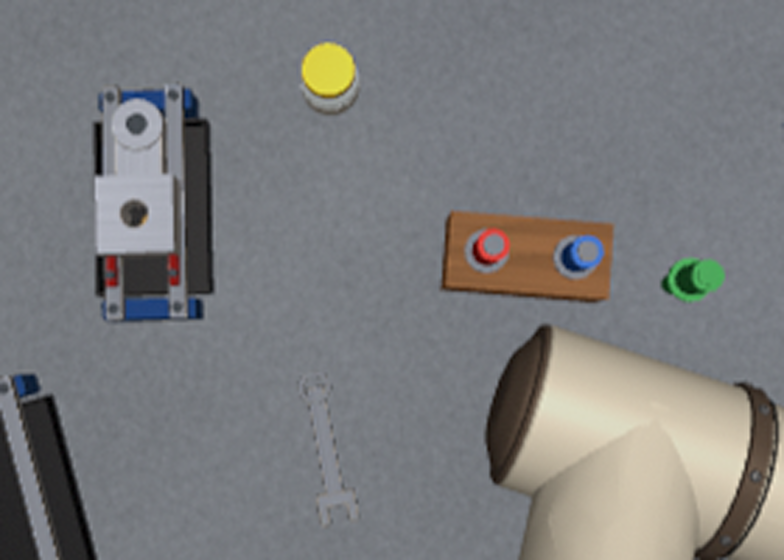

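The blue drift stands upright and home at scene crop (194,228), as at the start. The pin is in the tray at (598,160), and the red drift, wrench, jar and green look-alike look unmoved. Handing in.

```bash
python3 -c "
from bench import *
print(job_done())"
```

```text
the job is handed in; nothing more can be done
None
```

The pin is out and the job is handed in, at about 22 s of the 72 s allowed. I pushed the brass pin down through the link's bore with the blue-gripped drift until it dropped into the black tray. I then drew the drift out, stood it back in its rack hole and let go.

- **Forces:** the highest I read was about 12 N on the pin, allowing for the drift's weight. Side forces in the bore stayed under about 5 N. I only read forces at the end of each move, so short peaks in between were not seen.
- **Pin:** the last pictures show the bore empty and the brass lying in the tray, about 5–12 mm above the bench by projection.
- **Drift:** it sits with its flange on the rack in the same place as at the start. The release height was 87.9 mm against 87.8 mm at the grasp.
- **Other things:** the red-gripped drift, wrench, grease jar and green look-alike show no visible movement. The arm was clear of everything and the force reading was near zero.

**Check that disagreed:** a fit of the empty rack hole from the top view came out about 2–3 mm off. It was distorted by shadow, so I used the drift's original position instead, and the drift went in without resistance.

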